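# Lock the well block on the shaker with its quarter-turn stud

### The job

Lock the purple well block on the shaker: take the orange-handled key from its stand, fit its blade in the slot of the brass stud, press the stud down and turn it clockwise to the green marks until it springs up into its catch, then stand the key fully down in its stand again. Work gently: never push or twist the key against the shaker with more than 30 N. Leave the other things on the bench where they are.

Things in the scene. Friction and masses are not known exactly. Their poses are not given: they have to be found in the camera images.
- key_grip (a point): centre of the key's orange grip, a box 32 (key x) x 14 (key y) x 40 (key z) mm, to be gripped across its 14 mm. The 90 g key stands upright, blade down, loosely in its stand; z points up along it. The blade's tip is 72 mm below this point. A half turn about z leaves the key the same.
- key: the same key, same axes; origin at the middle of the blade's tip. The blade is flat steel, 32 mm wide along x, 5.5 mm thick along y and 18 mm long; above it a round shank 14 mm across runs up to the grip, which begins 52 mm above the tip.
- stand: fixed grey block 70 (x) x 55 (y) x 44 (z) mm, origin at the centre of its underside. In its top is a chamfered pocket 37 (x) x 19 (y) mm, 40 mm deep (floor 4 mm above the bench), where the key stands with its blade along the stand's x; fully down, the grip's centre is 76 mm above the origin.
- shaker: fixed white shaker 180 (x) x 250 (y) mm, deck 75 mm above the bench; origin on the bench. On the deck's -y half an aluminium plate with the purple well block, top 105 mm high; the brass stud is at x 0, y 55 mm. Red (unlocked) marks lie beside it along shaker x, green (locked) marks along shaker y. At y 115 mm a display and a small knob, 85 mm high.
- stud_center (a point): on the stud's vertical axis, at the height of its top face when not pressed (78 mm above the bench). Fixed to the housing, with the shaker's axes: it does not tell how the slot lies. Head: brass disc 40 mm across with a slot right across it, 7.5 mm wide, 8 mm deep. Seen from above the slot starts between 17 degrees anticlockwise and 46 clockwise of shaker x, not measured: find it by feel or sight.
- stud_press (a joint): how far the stud is pressed down, m. A spring (5 N plus 0.7 N per mm) holds it up at 0; hard stop at 0.009. Friction on turning 0.05 N m. Only when at least 0.006 down can it turn clockwise past 50 degrees from shaker x, to the catch at about 90 (84 to 98, then a stop); let up there, it rests at 0.003, head flush with its bezel (locked). Let up short of it: about 0.006 or 0.
- tip_box_green: pipette-tip box 85 x 122 x 58 mm with green tips, beyond the stand; a bystander, origin at the centre of its underside
- cool_block: spare purple 96-well cooling block on a white base, 140 x 100 x 45 mm, to the robot's right; a bystander, origin at the centre of its underside
- pipette: white pipette 240 mm long lying on the bench to the robot's right; a bystander, origin at the centre of its underside
- buffer_bottle: clear bottle with blue cap, 64 mm across, 130 mm tall, to the robot's left; a bystander, origin at the centre of its underside
Mind the look-alikes: they are no part of the job. There is more than one size of the stand; the job needs the middle-sized.

How it is judged:
By the outcome, as a careful person would: the job done as asked, in the order asked, and still so for the second after the job is handed in, with the robot touching nothing.
It also fails if it takes over 67 s, if anything falls off the work surface, if the arm or the gripper's body presses on something with over 40 N, if the wrist force passes 120 N, or if a joint passes its speed limit or range.

### The arm

A 6-joint arm with a two-finger parallel gripper is mounted at the origin on the work surface. World frame = base frame: x ahead of the robot, y to its left, z up, the work surface at z = 0. Lengths are in mm, angles in degrees, forces in N, time in s.
With the tool pointing down it reaches from about 300 to 850 mm from the base axis. Payload 4.2 kg.
Tool frame: the origin (TCP) lies between the finger pads; the fingertips stand 11 mm ahead of it and the grasp point (between the pads) lies 8 mm behind it (env.tips_ahead is the distance from the TCP to the fingertips, in mm); z points along the fingers, y is the line along which they close (so a half turn about z gives the same grasp; the last joint's range is limited). The gripper opens to 91 mm and grips with 3 to 60 N. Pads are 32 mm wide; open, the fingers measure 118 mm over their backs; the gripper's body (76 mm by 178 mm) begins 60 mm behind the grasp point.
Start: joints at [-72.708, 18.312, 89.639, -0, 72.044, -1.146], TCP at [181.861, -545.498, 224.976] pointing down, gripper open.
Joint ranges: [-177.97, 177.97], [-48.28, 115.42], [12.27, 149.76], [-77.06, 257.06], [2.81, 150.46], [-146.56, 146.56]. Speed limits (degrees/s): [147.25, 147.25, 180, 180, 180, 180].

### API

Orientations are given as [roll, pitch, yaw] about the fixed x, y, z axes, in that order (R = Rz(yaw) Ry(pitch) Rx(roll)).
In Python, from workcell import env, cams gives the robot as it stands.
- The arm moves only by the tool step_arm, never from a script. Its arguments are lists of equal length, an entry for each row: "linear": the shift along the tool's x, y, z in units of 30 cm (1.0 is 30 cm), a list of three; "turn": the turn about the tool's z in units of 360 degrees (1.0 is 360 degrees). In form: {"linear": [[tx, ty, tz], ...], "turn": [turn, ...]}. A call has 1 to 20 rows; each row is the pose to reach, as a shift and turn from the pose commanded when the call began, along the tool's axes at that moment, turning the shorter way round; what a row does not reach only later rows make up. A row lasts 1/8 s, in which the tool goes at most 62.5 mm and 10.7 degrees, less where a joint would pass 70% of its speed; a pose out of reach is approached as far as the arm can. A call with a number of a shift or a turn outside -1 to 1 is refused whole. A call with a gripper value outside its range is refused whole. "fingers" is the closure, from -1 (fully open) to 1 (shut), so that 0 is half open, set as the call begins (left out, the last holds). The fingers move at their own pace and stop on an object; "force" is the grip in N (left out, the last holds). Time passes only in rows, so rows that repeat a pose let the fingers close. It gives the time, the measured TCP pose, the force, the opening and the grip force at its end, in the units of the state.
- env.state(): the state, without advancing time (a new reading comes with each control period).
- cams.grab_frame(name): name is "scene" or "top"; returns a dict with "color" (420x560x3 uint8, blue, green, red), "fx", "fy", "cx", "cy" (pixels), "extrinsics" (4x4, takes a point from camera to world coordinates). Camera axes: x right, y down, z forward; pixel columns grow to the right and rows downward; lengths in mm; the calibration is good to about 2 mm. A picture is of the moment at which its call begins. There is no depth.
- env.job_done(): hands the job in; it is judged then, once.
The state is a dict: "time_s": time; "qpos": joint angles; "qvel": joint speeds; "effort": joint torques, N m; "ee_pos": TCP position; "ee_rot": TCP orientation; "force": force on the tool from outside, world axes, zero at the start; "torque": the same for the moment, N m; "gripper_width": finger opening in mm; "gripper_force": force on a finger pad.
Only numpy, scipy, OpenCV 4.12 (cv2) and the standard library are available. Lean on these libraries where they do the work, as an engineer would, in place of code of your own. Each camera call takes 0.05 s, during which the arm holds its last target. There are 200 camera calls.

## Working session

There is one attempt and no reset: what is moved stays moved. The work goes in short steps, Python scripts to look and compute and a tool call to move; the robot and the scene stay as the last step left them, time stands still between calls to the robot, and variables do not carry over. Pictures are saved under pics/ and viewed, at most 10 in all, crops included, and the job is handed in when it is done.

Besides the shell and the picture viewer there is one more tool, called after "Call:" by a JSON object that holds its "api" and its "payload", one argument or row to a line. step_arm: Moves the arm, as the interface text tells. Its arguments: {"type":"object","properties":{"linear":{"type":"array"},"turn":{"type":"array"},"fingers":{"type":"number"},"force":{"type":"number"}},"required":["linear","turn"]}

```bash
mkdir -p pics
python3 - <<'E'
from workcell import env,cams
import cv2,numpy as np
for n in("scene","top"):
    f=cams.grab_frame(n);cv2.imwrite(f"pics/{n}0.png",f["color"]);print(n,f["fx"],f["fy"],f["cx"],f["cy"]);print(np.round(f["extrinsics"],3).tolist())
print(env.state())
E
```

```text
scene 505.09809119648537 505.09809119648537 270.439407477856 204.86976380282232
[[-0.172, 0.583, -0.794, 1583.221], [0.985, 0.094, -0.144, 218.369], [-0.01, -0.807, -0.591, 849.878], [0.0, 0.0, 0.0, 1.0]]
top 390.90575399720626 390.90575399720626 278.47711269990043 204.59397016297714
[[0.027, -0.995, 0.092, 482.246], [-0.999, -0.025, 0.023, 25.385], [-0.021, -0.093, -0.995, 1009.194], [0.0, 0.0, 0.0, 1.0]]
{'time_s': 0.1, 'qpos': array([-7.27095370e+01,  1.83474602e+01,  8.96965116e+01, -6.52023371e-04,
        7.20426462e+01, -1.14731324e+00]), 'qvel': array([ 0.01614838, -0.06488872, -0.14365349,  0.05563506, -0.01935915,
       -0.02530691]), 'effort': array([-1.74544624e-06, -4.13334703e+01, -2.32510704e+01,  7.28142704e-02,
        4.22784244e-02, -6.72023316e-05]), 'ee_pos': array([ 181.72194018, -545.10363146,  224.22920006]), 'ee_rot': array([-1.79913387e+02, -1.11452395e-03,  1.84379768e+01]), 'force': array([ 0.80910458,  0.18588225, -1.04501158]), 'torque': array([ 0.02980639,  0.05130985, -0.00557147]), 'gripper_force': 0.0, 'gripper_width': 91.32152193201975}
```

View pics/scene0.png

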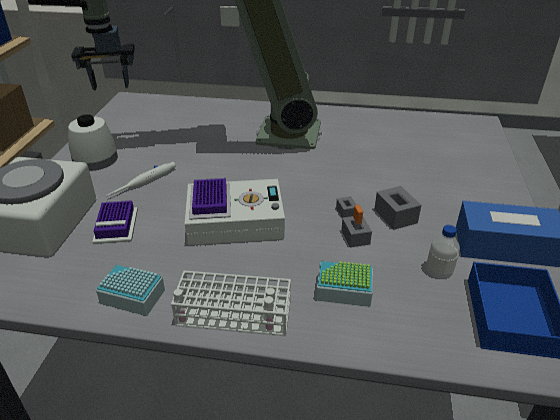

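View pics/top0.png

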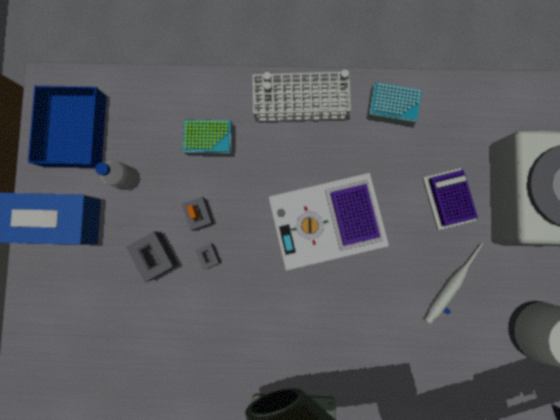

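The scene view shows the key in the middle-sized stand at about (357,225), and the stud at (251,199). In the top view, the key is at (197,213) and the stud at (310,225), with the small stand at (207,256) and the large one at (152,256).

```bash
cat > h.py <<'E'
import numpy as np,cv2
from workcell import env,cams
def ray(f,u,v):
    E=f["extrinsics"];d=E[:3,:3]@np.array([(u-f["cx"])/f["fx"],(v-f["cy"])/f["fy"],1]);return E[:3,3],d
def plane(f,u,v,z):
    o,d=ray(f,u,v);return (o+d*(z-o[2])/d[2])
def blob(m,lo=20):
    cs,_=cv2.findContours(m.astype(np.uint8),cv2.RETR_EXTERNAL,cv2.CHAIN_APPROX_NONE)
    return [c for c in cs if cv2.contourArea(c)>lo]
E
python3 - <<'E'
from h import *
f=cams.grab_frame("top");g=cams.grab_frame("scene")
for n,i,(x,y,w,h) in(("top",f,(120,180,230,100)),("scene",g,(180,160,260,95))):
    c=i["color"][y:y+h,x:x+w]; 
    if n=="top": a=cv2.resize(c,None,fx=3.4,fy=3.4,interpolation=cv2.INTER_CUBIC)[:300,:780]
    else: b=cv2.resize(c,(780,290),interpolation=cv2.INTER_CUBIC)
a=np.pad(a,((0,0),(0,780-a.shape[1]),(0,0)));cv2.imwrite("pics/c.png",np.vstack([a,b]))
for n,i in(("top",f),("scene",g)):
    hsv=cv2.cvtColor(i["color"],cv2.COLOR_BGR2HSV)
    for nm,m in(("orange",(hsv[...,0]<22)&(hsv[...,1]>140)&(hsv[...,2]>80)),("white",(hsv[...,1]<50)&(hsv[...,2]>120)),("red",((hsv[...,0]<6)|(hsv[...,0]>172))&(hsv[...,1]>120)&(hsv[...,2]>60)),("green",(abs(hsv[...,0].astype(int)-65)<22)&(hsv[...,1]>80)&(hsv[...,2]>50)),("grey",(hsv[...,1]<60)&(hsv[...,2]<75)&(hsv[...,2]>35))):
        for c in blob(m,4):
            r=cv2.minAreaRect(c);u,v=r[0]
            if nm=="white" and cv2.contourArea(c)<2000: continue
            if nm=="grey" and not(n=="top" and 100<u<240 and 180<v<290): continue
            if 100<u<440 and 150<v<300: print(n,nm,np.round(r[0],1),np.round(r[1],1),round(r[2],1), np.round(cv2.boxPoints(r)).tolist() if nm in("white","orange") else "")
E
```

```text
top orange [314. 225.] [12.  6.] 90.0 [[311.0, 219.0], [317.0, 219.0], [317.0, 231.0], [311.0, 231.0]]
top orange [305. 225.] [12.  6.] 90.0 [[302.0, 219.0], [308.0, 219.0], [308.0, 231.0], [302.0, 231.0]]
top orange [191.4 211.7] [13.  6.] 71.6 [[186.0, 207.0], [192.0, 205.0], [196.0, 217.0], [191.0, 219.0]]
top white [328.1 220.9] [ 76.7 106.8] 76.7 [[267.0, 196.0], [371.0, 171.0], [389.0, 246.0], [285.0, 271.0]]
top grey [205.6 256.5] [12.8  6.1] 74.7 
top grey [216.  253.2] [22.   6.7] 77.5 
top grey [148.3 256.6] [24.6 14.3] 63.4 
top grey [166.5 257.4] [31.  49.5] 7.1 
top grey [198.  212.5] [10. 17.] 0.0 
top grey [206.5 216.6] [20.  33.8] 17.9 
scene orange [359.1 213.7] [18.2  6.4] 82.4 [[355.0, 205.0], [361.0, 204.0], [364.0, 222.0], [357.0, 223.0]]
scene white [282.6 229.4] [558.8 263.2] 5.1 [[-7.0, 336.0], [16.0, 74.0], [573.0, 123.0], [549.0, 385.0]]
scene green [365.5 278. ] [ 1. 20.] 0.0 
scene green [357.5 274.5] [ 1. 15.] 0.0 
scene green [353.5 273. ] [ 1. 12.] 0.0 
scene green [361. 275.] [ 2. 20.] -0.0
```

View pics/c.png

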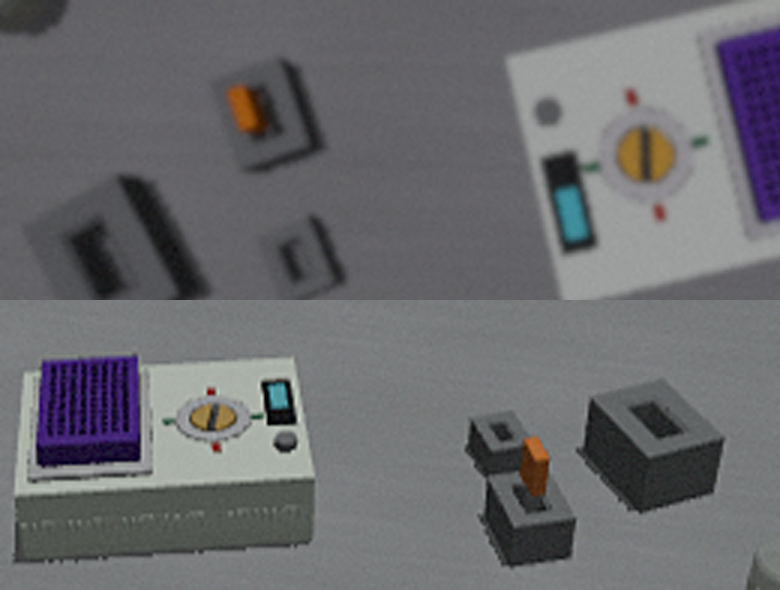

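The crop shows the key grip in the middle stand, with its long side tilted about 20° from world x. The stud is at about (309.7,225.3) in the top view with its slot near vertical (along world x). The red marks are at crop (631,97) and (660,212), the green at (591,167) and (700,141).

Run:
```python
from h import *
f=cams.grab_frame("top");g=cams.grab_frame("scene")
T=lambda x,y,z:plane(f,120+(x+.5)/3.4-.5,180+(y+.5)/3.4-.5,z)
S=lambda x,y,z:plane(g,180+(x+.5)/3-.5,160+(y-300+.5)*95/290-.5,z)
ang=lambda p,q:np.degrees(np.arctan2(*(p-q)[1::-1]))
r1,r2,g1,g2=T(631,97,75),T(660,212,75),T(591,167,75),T(700,141,75)
print("red mid",(r1+r2)/2,"green mid",(g1+g2)/2,"yaw",ang(r1,r2),ang(g1,g2)-90)
a,b,c,d=S(211,391,75),S(217,447,75),S(262,416,75),S(168,422,75)
print("scene red mid",(a+b)/2,"green",(c+d)/2,"yaw",ang(a,b),ang(c,d))
hsv=cv2.cvtColor(f["color"],cv2.COLOR_BGR2HSV)
# slot: direction of dark pixels within brass disc
V=hsv[...,2].astype(float);yy,xx=np.mgrid[216:236,300:321]
m=(np.hypot(xx-309.7,yy-225.3)<6.5);w=np.clip(90-V[216:236,300:321],0,None)*m
cx,cy=(w*xx).sum()/w.sum(),(w*yy).sum()/w.sum()
ev,U=np.linalg.eigh(np.cov(np.stack([xx[m],yy[m]]),aweights=w[m]));u=U[:,1]
p=plane(f,cx+5*u[0],cy+5*u[1],78);q=plane(f,cx-5*u[0],cy-5*u[1],78);print("slot",cx,cy,ev,ang(p,q),(p+q)/2)
br=blob((hsv[...,0]<28)&(hsv[...,1]>90)&(hsv[...,2]>60),15)
for c_ in br:print("brass/orange",cv2.minAreaRect(c_))
ps=np.vstack([c_ for c_ in br if 295<c_[:,0,0].mean()<325]);e=cv2.minEnclosingCircle(ps);print("disc",e,plane(f,*e[0],78))
hs=cv2.cvtColor(g["color"],cv2.COLOR_BGR2HSV);br=blob((hs[...,0]<28)&(hs[...,1]>90)&(hs[...,2]>60),8)
ps=np.vstack([c_ for c_ in br if 235<c_[:,0,0].mean()<270 and 190<c_[:,0,1].mean()<210]);e=cv2.fitEllipse(ps);print("scene disc",e,plane(g,*e[0],78))
print("grip top (topview)",T(241,107,96),"scene",S(535,441,96),"scene bottom-ish z56",S(540,490,56))
print("grip yaw",ang(T(231,88,96),T(246,132,96)),"stand yaw",ang(T(213,78,44),T(248,170,44)),ang(T(213,78,44),T(282,60,44)))
c=f["color"][195:235,180:220];s=g["color"][195:250,335:380]
cv2.imwrite("pics/k.png",np.hstack([cv2.resize(c,(400,550),interpolation=cv2.INTER_CUBIC)[:, :] if 0 else cv2.resize(c,(400,400),interpolation=cv2.INTER_CUBIC),cv2.resize(s,(327,400),interpolation=cv2.INTER_CUBIC)]))
```

```text
red mid [521.56630805 -28.22685451  75.        ] green mid [521.7482538  -28.26843564  75.        ] yaw 15.279598382854589 14.896379034469263
scene red mid [521.55185851 -26.96459466  75.        ] green [522.41191669 -25.72596716  75.        ] yaw -164.69793992350614 105.3361245075919
slot 309.47442680776015 225.24338624338625 [ 0.25615066 14.70829813] -177.99925588279544 [520.91535806 -28.046749    78.        ]
brass/orange ((313.75823974609375, 224.8401641845703), (14.123575210571289, 6.7901811599731445), 84.80557250976562)
brass/orange ((305.5, 225.0), (14.0, 7.0), 90.0)
brass/orange ((191.3500213623047, 211.55003356933594), (14.546475410461426, 7.273237228393555), 71.56504821777344)
disc ((309.5, 225.1999969482422), 8.00572395324707) [521.0059279  -28.10592175  78.        ]
scene disc ((250.5980987548828, 198.1570587158203), (7.264039039611816, 14.002388954162598), 87.44791412353516) [524.67307472 -27.2333728   78.        ]
grip top (topview) [546.11335029 253.14086294  96.        ] scene [539.1042631  251.96322132  96.        ] scene bottom-ish z56 [552.28302032 260.27686262  56.        ]
grip yaw 21.46955597588962 stand yaw 23.497655809374873 106.12515038647182
```

View pics/k.png

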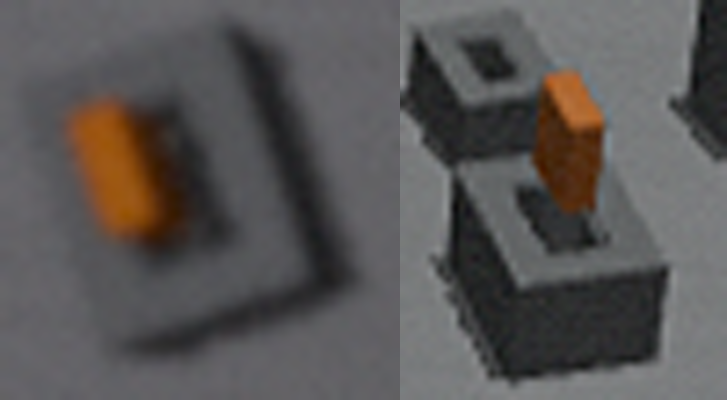

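The close-up shows the grip's top-face centre at about (190.5,211.3) in the top view and (358.4,208.3) in the scene view. The stand-top centre is at about (197,212.6) and (357.1,224.6) respectively.

Run:
```python
from h import *
f=cams.grab_frame("top");g=cams.grab_frame("scene")
T=lambda x,y,z:plane(f,179.5+(x+.5)/10,194.5+(y+.5)/10,z)
S=lambda x,y,z:plane(g,334.5+(x-399.5)/7.27,194.5+(y+.5)/7.27,z)
ang=lambda p,q:np.degrees(np.arctan2(*(p-q)[1::-1]))
print("grip",T(111,168,96),S(574,100,96));print("stand",T(175,181,44),S(561,215,44))
print("yaw grip",ang(T(68,115,96),T(105,232,96)),ang(S(545,80,96),S(572,128,96)),"stand",ang(T(35,80,44),T(120,345,44)),ang(T(225,25,44),T(320,275,44)),ang(S(455,165,44),S(520,285,44)),ang(S(668,265,44),S(520,285,44)))
```

```text
grip [545.57259569 252.82951868  96.        ] [549.39359158 253.55769008  96.        ]
stand [546.34443485 249.64102842  44.        ] [547.25042772 253.76357331  44.        ]
yaw grip 20.229507381524886 -158.90982224192734 stand 20.48990079037193 23.196520497640737 -157.9453196324576 110.97239162288969
```

```bash
cat > m.py <<'E'
# m.py x y z yaw : print the rounded move from the commanded pose, and keep the new commanded pose
import sys,json,os,numpy as np
p=json.load(open("cmd.json")) if os.path.exists("cmd.json") else [181.861,-545.498,224.976,18.438]
for a in sys.argv[1:]:
    t=[float(v) for v in a.split(",")]
    c,s=np.cos(np.radians(p[3])),np.sin(np.radians(p[3]));R=np.array([[c,s,0],[s,-c,0],[0,0,-1]])
    l=np.round(R.T@(np.array(t[:3])-p[:3])/300,3);w=round(-(t[3]-p[3])/360,3)
    p=(R@l*300+p[:3]).tolist()+[p[3]-w*360]
    print(l.tolist(),w,"->",np.round(p,2).tolist())
json.dump(p,open("cmd.json","w"))
E
python3 m.py 547,253,190,110 547,253,130,201 547,253,68,201
```

```text
[1.996, -2.14, 0.117] -0.254 -> [546.87, 252.93, 189.88, 109.88]
[0.0, 0.0, 0.2] -0.253 -> [546.87, 252.93, 129.88, 200.96]
[-0.0, 0.0, 0.206] -0.0 -> [546.87, 252.93, 68.08, 200.96]
```

```bash
rm cmd.json; python3 m.py 310,-280,210,80 430,-10,200,140 547,253,140,201
```

```text
[0.685, -0.704, 0.05] -0.171 -> [310.01, -280.14, 209.98, 80.0]
[0.956, 0.237, 0.033] -0.167 -> [429.85, -10.05, 200.08, 140.12]
[0.263, 0.923, 0.2] -0.169 -> [546.85, 253.02, 140.08, 200.96]
```

Call:
{"api": "step_arm", "payload": {
  "linear": [
    [0.685,-0.704,0.05],
    [0.685,-0.704,0.05],
    [0.685,-0.704,0.05],
    [0.685,-0.704,0.05],
    [0.685,-0.704,0.05],
    [0.685,-0.704,0.05],
    [0.685,-0.704,0.05],
    [0.685,-0.704,0.05]
  ],
  "turn": [-0.171,-0.171,-0.171,-0.171,-0.171,-0.171,-0.171,-0.171],
  "fingers": -0.2
}}

```text
time_s: 1.4
ee_pos: [310.0, -280.5, 210.0]
ee_rot: [180.0, 0.0, 79.9]
force: [0.4, -0.1, 0.3]
gripper_width: 54.7
gripper_force: 0.0
```

Call:
{"api": "step_arm", "payload": {
  "linear": [
    [0.956,0.237,0.033],
    [0.956,0.237,0.033],
    [0.956,0.237,0.033],
    [0.956,0.237,0.033],
    [0.956,0.237,0.033],
    [0.956,0.237,0.033],
    [0.956,0.237,0.033],
    [0.956,0.237,0.033]
  ],
  "turn": [-0.167,-0.167,-0.167,-0.167,-0.167,-0.167,-0.167,-0.167]
}}

```text
time_s: 2.4
ee_pos: [429.8, -10.8, 200.0]
ee_rot: [-180.0, -0.0, 139.9]
force: [0.8, -0.6, 0.1]
gripper_width: 54.5
gripper_force: 0.0
```

Call:
{"api": "step_arm", "payload": {
  "linear": [
    [0.263,0.923,0.2],
    [0.263,0.923,0.2],
    [0.263,0.923,0.2],
    [0.263,0.923,0.2],
    [0.263,0.923,0.2],
    [0.263,0.923,0.2],
    [0.263,0.923,0.2],
    [0.263,0.923,0.2],
    [0.263,0.923,0.2]
  ],
  "turn": [-0.169,-0.169,-0.169,-0.169,-0.169,-0.169,-0.169,-0.169,-0.169]
}}

```text
time_s: 3.52
ee_pos: [547.0, 252.2, 140.4]
ee_rot: [-180.0, 0.0, -159.2]
force: [-0.3, 0.6, 0.8]
gripper_width: 54.6
gripper_force: 0.0
```

Call:
{"api": "step_arm", "payload": {
  "linear": [
    [0,0,0.08],
    [0,0,0.16],
    [0,0,0.24],
    [0,0,0.24],
    [0,0,0.24]
  ],
  "turn": [0,0,0,0,0]
}}

```text
time_s: 4.15
ee_pos: [547.5, 253.1, 69.1]
ee_rot: [180.0, 0.1, -159.1]
force: [-0.2, -0.1, 0.5]
gripper_width: 54.9
gripper_force: 0.0
```

Call:
{"api": "step_arm", "payload": {
  "linear": [
    [0,0,0],
    [0,0,0],
    [0,0,0],
    [0,0,0],
    [0,0,0],
    [0,0,0]
  ],
  "turn": [0,0,0,0,0,0],
  "fingers": 1,
  "force": 40
}}

```text
time_s: 4.9
ee_pos: [546.9, 253.1, 68.1]
ee_rot: [-180.0, 0.0, -159.0]
force: [-0.8, -0.5, 1.0]
gripper_width: 13.8
gripper_force: 40.0
```

Call:
{"api": "step_arm", "payload": {
  "linear": [
    [0,0,-0.03],
    [0,0,-0.1],
    [0,0,-0.2],
    [0,0,-0.3],
    [0,0,-0.36],
    [0,0,-0.36],
    [0,0,-0.36]
  ],
  "turn": [0,0,0,0,0,0,0]
}}

```text
time_s: 5.78
ee_pos: [546.3, 252.7, 175.2]
ee_rot: [-180.0, -0.1, -159.0]
force: [0.5, -0.0, -1.2]
gripper_width: 14.3
gripper_force: 40.0
```

Run:
```python
from h import *
import json
p=json.load(open("cmd.json"));p[2]+=-72+108;json.dump(p,open("cmd.json","w"));print(p)
f=cams.grab_frame("top");g=cams.grab_frame("scene")
cv2.imwrite("pics/l.png",np.hstack([cv2.resize(f["color"][175:255,160:230],(350,400),interpolation=cv2.INTER_CUBIC),cv2.resize(g["color"][140:240,320:410],(360,400),interpolation=cv2.INTER_CUBIC)]))
print(env.state()["ee_pos"],env.state()["force"])
```

```text
[546.8509702940144, 253.0230165589913, 176.076, 200.958]
[546.21825333 252.7388392  174.79626044] [-0.57839377 -0.3469395  -0.85553552]
```

View pics/l.png

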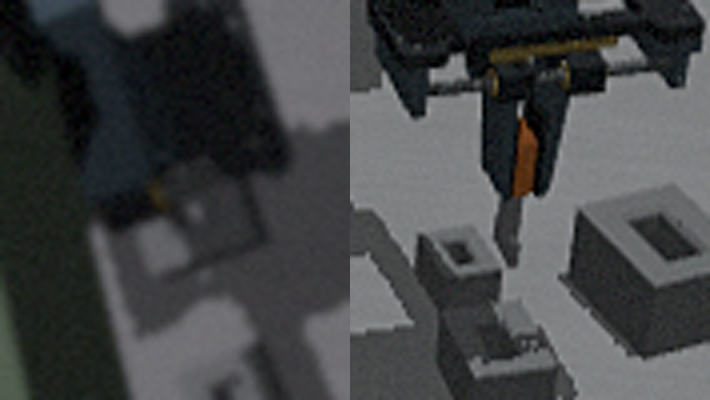

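The scene crop shows the key held upright between the fingers, its blade's bottom edge running from about (497,238) to (515,265) in crop pixels. The stand's pocket is seen free below it.

```bash
python3 - <<'E'
from h import *
g=cams.grab_frame("scene")
S=lambda x,y,z:plane(g,319.5+(x-349.5)/4,139.5+(y+.5)/4,z)
a,b=S(497,238,111),S(515,265,111);print(a,b,np.linalg.norm(a-b),(a+b)/2)
def proj(P):
    E=np.linalg.inv(g["extrinsics"]);q=E[:3]@np.r_[P,1];return g["fx"]*q[0]/q[2]+g["cx"],g["fy"]*q[1]/q[2]+g["cy"]
x=np.array([np.cos(np.radians(21)),np.sin(np.radians(21)),0])
for s in(-16,0,16):print(s,proj(np.array([546.5,252.8,111])+s*x),[ (p) for p in proj(np.array([546.5,252.8,111])+s*x)])
hs=g["color"][190:215,350:368].max(2);print(hs)
E
python3 m.py 533,102,185,190 521,-27.7,165,182
```

```text
[531.82142328 246.29940406 111.        ] [558.84408604 258.26902869 111.        ] 29.554969406466316 [545.33275466 252.28421638 111.        ]
-16 (np.float64(356.6873728024526), np.float64(199.09404953469596)) [np.float64(356.6873728024526), np.float64(199.09404953469596)]
0 (np.float64(358.79823768470624), np.float64(202.76056927733316)) [np.float64(358.79823768470624), np.float64(202.76056927733316)]
16 (np.float64(360.9522328020738), np.float64(206.5020051644757)) [np.float64(360.9522328020738), np.float64(206.5020051644757)]
[[133 136 135 132 132 136 145  80  44  47  50  58  53 131 145 139 140 130]
 [130 133 130 131 133 135 142  68  48  59  54  53  48 143 139 133 135 138]
 [130 132 132 134 131 140 146  65  50  51  55  48  47 149 133 135 135 133]
 [133 133 134 134 136 140 120  51  52  58  61  53  67 145 135 133 136 136]
 [132 131 134 130 135 136  81  46  55  55  57  47  76 144 136 135 134 130]
 [139 133 128 130 137 139  60  43  50  60  56  50  72 143 136 133 130 132]
 [114 123 133 136 133 142  58  46  53  58  56  51  89 142 131 132 128 132]
 [103 111 133 134 136 141  43  47  55  5
[... 738 characters left out ...]
3  78 128 122 113 123 131 129 129 129 128 130]
 [ 79  76  71  55  63  50  34  41 136 135 132 132 132 127 132 129 132 129]
 [ 49  41  45  48  47  45  42  47 139 133 131 130 132 130 130 131 129 134]
 [ 48  48  54  53  51  50  42  62 140 131 131 128 130 135 129 131 127 131]
 [ 46  50  45  45  47  47  48  73 140 132 131 130 129 130 129 129 128 126]
 [ 50  54  56  51  51  45  47  77 138 134 127 128 128 125 127 125 128 129]
 [ 47  50  47  48  48  45  40  89 137 131 133 129 132 133 132 128 129 133]
 [ 48  54  52  53  49  42  45  95 134 135 131 130 118 131 133 130 130 132]]
[0.223, -0.454, -0.03] 0.03 -> [533.09, 101.9, 185.08, 190.16]
[0.116, -0.418, 0.067] 0.023 -> [520.95, -27.67, 164.98, 181.88]
```

Call:
{"api": "step_arm", "payload": {
  "linear": [
    [0.223,-0.454,-0.03],
    [0.223,-0.454,-0.03],
    [0.223,-0.454,-0.03],
    [0.223,-0.454,-0.03],
    [0.223,-0.454,-0.03]
  ],
  "turn": [0.03,0.03,0.03,0.03,0.03]
}}

```text
time_s: 6.55
ee_pos: [533.2, 102.5, 184.7]
ee_rot: [180.0, -0.0, -169.8]
force: [-0.1, -0.2, -0.4]
gripper_width: 14.2
gripper_force: 40.0
```

Call:
{"api": "step_arm", "payload": {
  "linear": [
    [0.116,-0.418,0.067],
    [0.116,-0.418,0.067],
    [0.116,-0.418,0.067],
    [0.116,-0.418,0.067],
    [0.116,-0.418,0.067],
    [0.116,-0.418,0.067]
  ],
  "turn": [0.023,0.023,0.023,0.023,0.023,0.023]
}}

```text
time_s: 7.3
ee_pos: [521.3, -26.3, 165.1]
ee_rot: [180.0, 0.0, -178.0]
force: [0.2, -0.0, -1.3]
gripper_width: 13.7
gripper_force: 40.0
```

Call:
{"api": "step_arm", "payload": {
  "linear": [
    [0,0,0.02],
    [0,0,0.04],
    [0,0,0.05],
    [0,0,0.05]
  ],
  "turn": [0,0,0,0]
}}

```text
time_s: 7.8
ee_pos: [520.7, -27.7, 149.5]
ee_rot: [180.0, -0.0, -178.1]
force: [0.3, 1.0, -0.7]
gripper_width: 13.6
gripper_force: 40.0
```

Run:
```python
from h import *
import json
p=json.load(open("cmd.json"));p[2]-=15;json.dump(p,open("cmd.json","w"))
g=cams.grab_frame("scene")
cv2.imwrite("pics/s.png",cv2.resize(g["color"][160:220,220:290],(700,600),interpolation=cv2.INTER_CUBIC))
s=env.state();print(p,s["ee_pos"],s["ee_rot"],s["force"])
def proj(P):
    E=np.linalg.inv(g["extrinsics"]);q=E[:3]@np.r_[P,1];return (g["fx"]*q[0]/q[2]+g["cx"]-219.5)*10,(g["fy"]*q[1]/q[2]+g["cy"]-159.5)*10
c,sn=np.cos(np.radians(p[3])),np.sin(np.radians(p[3]))
for t in(-16,16):print("tip end",proj(s["ee_pos"]+[t*c,t*sn,-64]),"same at z78",proj(s["ee_pos"]+[t*c,t*sn,78-s["ee_pos"][2]]))
```

```text
[520.9548101361463, -27.667224095584118, 149.976, 181.878] [520.92593465 -27.74818129 149.80266541] [-1.79995946e+02 -1.36778305e-02 -1.78129685e+02] [ 0.3168668  -0.00576563 -0.65073598]
tip end (np.float64(300.4911968137617), np.float64(389.0857822830307)) same at z78 (np.float64(301.5039803379605), np.float64(413.3636784652691))
tip end (np.float64(321.2884481125073), np.float64(319.78848992323464)) same at z78 (np.float64(322.2109058772858), np.float64(343.84324332410216))
```

View pics/s.png

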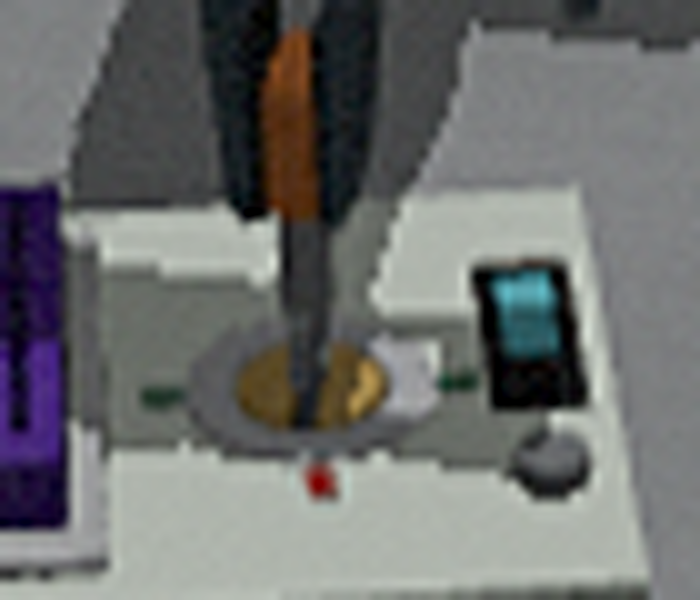

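The blade hovers over the stud. The slot's near end is at about crop (305,425), the disc centre at about (312,385) and the blade is nearly in line with the slot. I'll shift about 1.5 mm in +x and feel for the fit.

Call:
{"api": "step_arm", "payload": {
  "linear": [
    [-0.005,0.001,0.01],
    [-0.005,0.001,0.02],
    [-0.005,0.001,0.03],
    [-0.005,0.001,0.035],
    [-0.005,0.001,0.04],
    [-0.005,0.001,0.04],
    [-0.005,0.001,0.04],
    [-0.005,0.001,0.04]
  ],
  "turn": [0,0,0,0,0,0,0,0]
}}

```text
time_s: 8.85
ee_pos: [522.5, -27.3, 138.0]
ee_rot: [-180.0, 0.0, -178.1]
force: [-0.3, 0.1, -1.3]
gripper_width: 13.6
gripper_force: 40.0
```

```bash
python3 -c "
from h import *
s=env.state();print(s['ee_pos'],s['ee_rot'],s['force'],s['torque'])"
```

```text
[522.51627223 -27.33664053 138.03560277] [-1.79993046e+02  1.34635560e-02 -1.78122179e+02] [-0.27069856  0.08720023 -1.28990258] [ 0.12968578 -0.13588674  0.04462923]
```

No contact force at tip height 74 mm, so the blade is in the slot. Next I press.

Call:
{"api": "step_arm", "payload": {
  "linear": [
    [0,0,0.005],
    [0,0,0.01],
    [0,0,0.015],
    [0,0,0.02],
    [0,0,0.025],
    [0,0,0.03],
    [0,0,0.034],
    [0,0,0.038],
    [0,0,0.038],
    [0,0,0.038]
  ],
  "turn": [0,0,0,0,0,0,0,0,0,0]
}}

```text
time_s: 10.1
ee_pos: [522.5, -27.3, 127.5]
ee_rot: [-180.0, 0.0, -178.1]
force: [-2.2, 0.2, 8.8]
gripper_width: 13.8
gripper_force: 40.0
```

```bash
python3 -c "
from h import *
s=env.state();print(s['ee_pos'],s['ee_rot'],s['force'],s['torque'])"
```

```text
[522.45864152 -27.32792727 127.48918771] [-1.79991028e+02  3.11743235e-02 -1.78121691e+02] [-2.18974517  0.16944276  8.75092283] [ 0.08866051  0.50480834 -0.0123032 ]
```

Call:
{"api": "step_arm", "payload": {
  "linear": [
    [0,0,0.002],
    [0,0,0.002],
    [0,0,0.002],
    [0,0,0.002],
    [0,0,0.002],
    [0,0,0.002],
    [0,0,0.002],
    [0,0,0.002]
  ],
  "turn": [0.01,0.02,0.03,0.04,0.05,0.06,0.06,0.06]
}}

```text
time_s: 11.1
ee_pos: [522.7, -28.0, 127.0]
ee_rot: [-179.9, 0.1, 160.3]
force: [-1.3, -1.1, 8.1]
gripper_width: 13.8
gripper_force: 40.0
```

```bash
python3 -c "
from h import *
s=env.state();print(s['ee_pos'],s['ee_rot'],s['force'],s['torque'])"
```

```text
[522.71314557 -27.95142034 127.04780389] [-1.79943267e+02  9.22434483e-02  1.60303459e+02] [-1.2660939  -1.06622136  8.10375584] [-0.37961028  0.40986951  0.01630371]
```

Call:
{"api": "step_arm", "payload": {
  "linear": [
    [0,0,0.003],
    [0,0,0.003],
    [0,0,0.003],
    [0,0,0.003],
    [0,0,0.003],
    [0,0,0.003],
    [0,0,0.003],
    [0,0,0.003],
    [0,0,0.003],
    [0,0,0.003]
  ],
  "turn": [0,0.01,0.02,0.03,0.04,0.05,0.06,0.07,0.08,0.08]
}}

```text
time_s: 12.35
ee_pos: [522.3, -28.7, 126.2]
ee_rot: [-179.9, 0.1, 131.5]
force: [-3.3, -3.3, 8.9]
gripper_width: 14.1
gripper_force: 40.0
```

```bash
python3 -c "
from h import *
s=env.state();print(s['ee_pos'],s['ee_rot'],s['force'],s['torque'])"
```

```text
[522.25913574 -28.70486078 126.15154908] [-1.79891411e+02  1.34822712e-01  1.31521102e+02] [-3.28850021 -3.33610327  8.89929165] [-0.81032756  0.61259399 -0.02979682]
```

Call:
{"api": "step_arm", "payload": {
  "linear": [
    [0,-0.004,0.001],
    [0,-0.005,0.001],
    [0,-0.005,0.001],
    [0,-0.005,0.001],
    [0,-0.005,0.001],
    [0,-0.005,0.001],
    [0,-0.005,0.001],
    [0,-0.005,0.001],
    [0,-0.005,0.001],
    [0,-0.005,0.001]
  ],
  "turn": [0,0.01,0.02,0.03,0.04,0.05,0.06,0.07,0.075,0.075]
}}

```text
time_s: 13.6
ee_pos: [521.3, -29.3, 125.9]
ee_rot: [-180.0, 0.1, 104.5]
force: [-2.8, -2.8, 9.1]
gripper_width: 14.0
gripper_force: 40.0
```

```bash
python3 -c "
from h import *
s=env.state();print(s['ee_pos'],s['ee_rot'],s['force'],s['torque'])"
```

```text
[521.30563093 -29.32221114 125.90394301] [-1.79999269e+02  1.32742654e-01  1.04516898e+02] [-2.83587152 -2.76047967  9.12982981] [-0.60701106  0.5953143   0.02844278]
```

Call:
{"api": "step_arm", "payload": {
  "linear": [
    [0,0,0],
    [0,0,0],
    [0,0,0],
    [0,0,-0.004],
    [0,0,-0.008],
    [0,0,-0.012],
    [0,0,-0.016],
    [0,0,-0.02],
    [0,0,-0.024],
    [0,0,-0.024]
  ],
  "turn": [0.004,0.008,0.01,0.01,0.01,0.01,0.01,0.01,0.01,0.01]
}}

```text
time_s: 14.85
ee_pos: [520.9, -28.3, 131.5]
ee_rot: [-179.9, -0.0, 100.9]
force: [-0.9, -0.2, 0.2]
gripper_width: 13.9
gripper_force: 40.0
```

```bash
python3 -c "
from h import *
s=env.state();print(s['ee_pos'],s['ee_rot'],s['force'],s['torque'])"
```

```text
[520.93837861 -28.30424459 131.47102238] [-1.79939596e+02 -1.19905124e-02  1.00880329e+02] [-0.85135126 -0.22631645  0.20446782] [-0.26938336  0.15264181  0.0751786 ]
```

The force fell to about 0 at tip height 67 mm, which fits the stud resting in its catch. I'm lifting out to look.

Call:
{"api": "step_arm", "payload": {
  "linear": [
    [0,0,-0.01],
    [0,0,-0.03],
    [0,0,-0.06],
    [0,0,-0.1],
    [0,0,-0.15],
    [0,0,-0.2],
    [0,0,-0.2]
  ],
  "turn": [0,0,0,0,0,0,0]
}}

```text
time_s: 15.72
ee_pos: [522.3, -28.4, 193.7]
ee_rot: [179.8, 0.1, 100.9]
force: [0.6, 0.4, -0.0]
gripper_width: 13.9
gripper_force: 40.0
```

Run:
```python
from h import *
import json
# commanded: replay of the moves since the hover pose
p=np.array(json.load(open("cmd.json")))
def go(l,t):
    global p
    c,s=np.cos(np.radians(p[3])),np.sin(np.radians(p[3]))
    p[:3]+=np.array([[c,s,0],[s,-c,0],[0,0,-1]])@np.array(l)*300;p[3]-=360*t
for l,t in(((-.005,.001,.04),0),((0,0,.038),0),((0,0,.002),.06),((0,0,.003),.08),((0,-.005,.001),.075),((0,0,-.024),.01),((0,0,-.2),0)):go(l,t)
json.dump(p.tolist(),open("cmd.json","w"));s=env.state();print(p,s["ee_pos"],s["ee_rot"],s["force"])
g=cams.grab_frame("scene");f=cams.grab_frame("top")
cv2.imwrite("pics/u.png",np.hstack([cv2.resize(g["color"][140:220,220:290],(525,600),interpolation=cv2.INTER_CUBIC),cv2.resize(f["color"][200:280,285:320],(262,600),interpolation=cv2.INTER_CUBIC)]))
```

```text
[521.32035788 -28.31172674 191.976      100.878     ] [522.31653565 -28.38087387 193.71096265] [1.79796812e+02 5.91617112e-02 1.00877343e+02] [ 0.63589822  0.40057734 -0.02703103]
```

View pics/u.png

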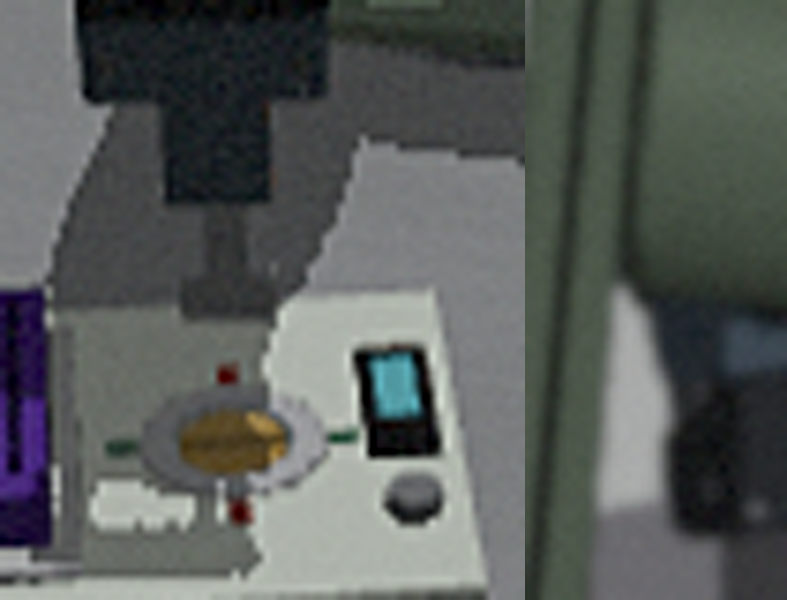

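The slot now lies along the green marks, from about crop (180,443) to (285,435), and the key is held upright above it. Next, back to the stand.

```bash
python3 m.py 533,110,185,150 546.8,253,150,201 546.8,253,120,201 546.8,253,69,201
```

```text
[0.445, 0.125, 0.023] -0.136 -> [532.95, 109.87, 185.08, 149.84]
[0.2, 0.436, 0.117] -0.142 -> [546.8, 253.1, 149.98, 200.96]
[0.0, -0.0, 0.1] -0.0 -> [546.8, 253.1, 119.98, 200.96]
[0.0, -0.0, 0.17] -0.0 -> [546.8, 253.1, 68.98, 200.96]
```

Call:
{"api": "step_arm", "payload": {
  "linear": [
    [0.445,0.125,0.023],
    [0.445,0.125,0.023],
    [0.445,0.125,0.023],
    [0.445,0.125,0.023],
    [0.445,0.125,0.023],
    [0.445,0.125,0.023]
  ],
  "turn": [-0.136,-0.136,-0.136,-0.136,-0.136,-0.136]
}}

```text
time_s: 16.58
ee_pos: [532.5, 109.9, 184.3]
ee_rot: [-179.9, -0.1, 149.8]
force: [0.5, -0.0, -0.7]
gripper_width: 13.6
gripper_force: 40.0
```

Call:
{"api": "step_arm", "payload": {
  "linear": [
    [0.2,0.436,0.117],
    [0.2,0.436,0.117],
    [0.2,0.436,0.117],
    [0.2,0.436,0.117],
    [0.2,0.436,0.117],
    [0.2,0.436,0.117],
    [0.2,0.436,0.117],
    [0.2,0.436,0.117]
  ],
  "turn": [-0.142,-0.142,-0.142,-0.142,-0.142,-0.142,-0.142,-0.142]
}}

```text
time_s: 17.58
ee_pos: [546.8, 252.9, 149.9]
ee_rot: [-180.0, -0.0, -159.1]
force: [-0.2, 0.6, -0.0]
gripper_width: 13.8
gripper_force: 40.0
```

Call:
{"api": "step_arm", "payload": {
  "linear": [
    [0,0,0.05],
    [0,0,0.1],
    [0,0,0.13],
    [0,0,0.16],
    [0,0,0.17],
    [0,0,0.17]
  ],
  "turn": [0,0,0,0,0,0]
}}

```text
time_s: 18.32
ee_pos: [546.9, 253.1, 98.9]
ee_rot: [-180.0, 0.0, -159.0]
force: [0.3, 0.1, 0.2]
gripper_width: 14.0
gripper_force: 40.0
```

Call:
{"api": "step_arm", "payload": {
  "linear": [
    [0,0,0.03],
    [0,0,0.055],
    [0,0,0.075],
    [0,0,0.09],
    [0,0,0.098],
    [0,0,0.098],
    [0,0,0.098]
  ],
  "turn": [0,0,0,0,0,0,0]
}}

```text
time_s: 19.2
ee_pos: [547.0, 253.2, 69.7]
ee_rot: [-180.0, 0.0, -159.0]
force: [-0.2, -0.7, -0.7]
gripper_width: 13.8
gripper_force: 40.0
```

Call:
{"api": "step_arm", "payload": {
  "linear": [
    [0,0,0],
    [0,0,0],
    [0,0,0],
    [0,0,0],
    [0,0,0],
    [0,0,0]
  ],
  "turn": [0,0,0,0,0,0],
  "fingers": -0.2
}}

```text
time_s: 19.95
ee_pos: [546.8, 253.1, 69.5]
ee_rot: [-180.0, -0.0, -159.0]
force: [0.2, 0.9, 0.3]
gripper_width: 54.9
gripper_force: 0.0
```

Call:
{"api": "step_arm", "payload": {
  "linear": [
    [0,0,-0.03],
    [0,0,-0.1],
    [0,0,-0.2],
    [0,0,-0.35],
    [0,0,-0.5],
    [0,0,-0.6],
    [0,0,-0.6]
  ],
  "turn": [0,0,0,0,0,0,0]
}}

```text
time_s: 20.82
ee_pos: [548.0, 253.6, 252.9]
ee_rot: [180.0, 0.4, -159.0]
force: [0.2, 0.4, -0.7]
gripper_width: 54.7
gripper_force: 0.0
```

Call:
{"api": "step_arm", "payload": {
  "linear": [
    [0.2,0,0],
    [0.4,0,0],
    [0.6,0,0],
    [0.6,0,0],
    [0.6,0,0]
  ],
  "turn": [0,0,0,0,0]
}}

```text
time_s: 21.45
ee_pos: [378.9, 188.8, 249.2]
ee_rot: [-180.0, 0.0, -159.0]
force: [0.7, -0.8, 0.4]
gripper_width: 54.7
gripper_force: 0.0
```

Run:
```python
from h import *
g=cams.grab_frame("scene");f=cams.grab_frame("top")
cv2.imwrite("pics/v.png",np.hstack([cv2.resize(g["color"][160:260,320:400],(400,500),interpolation=cv2.INTER_CUBIC),cv2.resize(f["color"][170:250,160:224],(400,500),interpolation=cv2.INTER_CUBIC)]))
print(env.state()["ee_pos"])
```

```text
[379.75175547 189.13633518 249.22086161]
```

View pics/v.png

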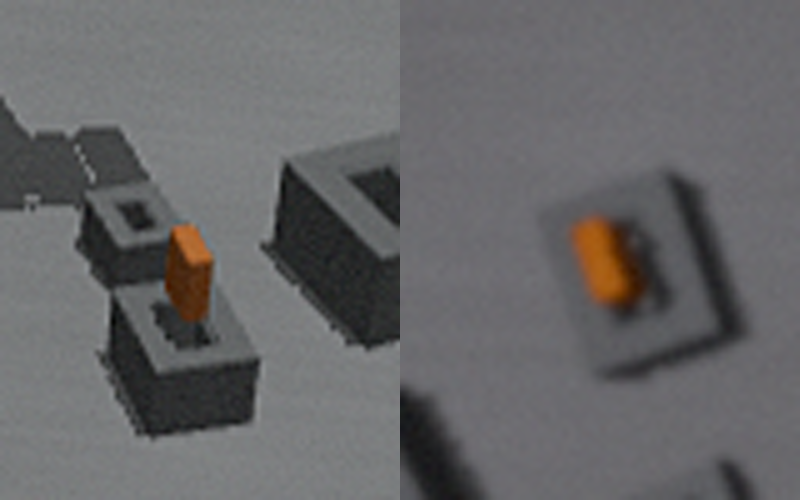

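The key stands upright in the middle stand, with its grip top at about (358,206) in the scene view as at the start. Handing in.

```bash
python3 -c "
from workcell import env
print(env.job_done())"
```

```text
the job is handed in; nothing more can be done
None
```

I handed the job in at about 21.5 s: the stud is turned to the green marks and appears settled in its catch, judging by contact force and camera, and the key is back down in its middle-sized stand; the hand-in returned no verdict.

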